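Dial open the nozzle box

TASK

Open the plywood box: with a fingertip roll its three purple number wheels until they read 4 0 7 on top, from left to right as seen from the robot's side, then draw the orange bolt tab across to the right as far as it goes so that the lid springs up, and let go. The printed wheels are delicate: keep a light touch on them, do not strain the bolt against the wheels before the number is right, and leave everything else on the bench where it is.

Things in the scene. Friction and masses are not known exactly. Their poses are not given: they have to be found in the camera images.
- box: Plywood box with a combination lock, 200 (x) x 270 (y) x 110 mm high, fixed to the bench, turned by yaw only. Origin: centre of its underside; -x is its front, towards the robot; +y is left as seen from the robot. The front 76 mm of its top is a flat cover (z = 110 mm) with three purple wheels and the orange bolt tab; the rest is the lid.
- wheel_left_top (a point): Fixed point of the box: nominal middle of the left wheel's uppermost flat, box frame (-60, 62, 120) mm, 10 mm above the cover. The lock is a printed cartridge let loosely into the box: the real tops of all three wheels, and the bolt tab, lie up to 2.5 mm higher or lower than nominal (all by the same amount) and up to 1 mm off sideways. Find the height by touch.
- wheel_mid_top (a point): The same point of the middle wheel: box frame (-60, 20, 120) mm. Each wheel is a ten-sided prism on an axle along box y, 22 mm wide, 57 mm across flats, 60 mm across corners, white figures 0 to 9 on the flats, heads towards box +x, wheels 42 mm apart. At rest a flat lies level on top; as it rolls the top rises 1.5 mm to the corner and falls again. 18.5 mm at the rim is one figure.
- wheel_right_top (a point): The same point of the right wheel: box frame (-60, -22, 120) mm. To turn a wheel, come down slowly (10 mm/s or less) with a closed fingertip, lean on its top with about 7 to 10 N (less slips) and drag along box x, rising with the corner. The wheels do not give: about 10 to 30 N more for each mm too low. More than 30 N, even for an instant, is too much.
- wheel_left (a joint): Left wheel; it must show 4. Value / 0.6283 = figure on top (0: figure 0, 0.628: 1 .. 5.655: 9; 6.283 is a full turn, values may lie beyond one turn). Grows when the wheel's top is rolled towards box +x. Endless both ways. A sprung roller clicks it to whole figures (within about 0.03 rad): about 0.035 N m carries it over the corner between two; eased off, it clicks to the nearer.
- wheel_mid (a joint): Middle wheel, read and turned like the left one. It must show 0.
- wheel_right (a joint): Right wheel, read and turned like the left one. It must show 7.
- bolt (a joint): Bolt travel, m: 0 shut, 0.014 fully drawn (hard stop), towards box -y (right). Slides stiffly (about 4 N), stays where it is left. A lug behind each wheel passes its gate only at the figure of the code, clicked home; otherwise the bolt stops after about 1 mm.
- bolt_tab (a point): Fixed point of the box: nominal middle of the top face of the orange bolt tab when shut, box frame (-60, -92, 137) mm. The tab is an upright block 36 (box x) x 12 (box y) x 25 mm high, just above the cover. Pinch it or push its left face to the right. The cover is clear for 50 mm towards the right wheel and 35 mm towards the box's right edge.
- lid (a joint): Lid angle, rad: shut it reads 0 to 0.06 (loose on its catch); grows as it opens upward about its rear edge. Its spring lifts it to about 0.4 by itself once the bolt is drawn more than about 9 mm.
- glue_stick: White glue stick with an orange cap, 28 mm diameter, 95 mm tall, standing left of the box. Origin at its foot. Leave alone.
- bracket: Purple printed frame, 90 x 60 x 22 mm, lying right of the box. Origin under its centre. Leave alone.
- scraper: Scraper with a black handle, 210 mm long, lying behind the box. Origin on its underside. Leave alone.
- carton: Small cardboard box, 120 x 90 x 70 mm, origin under its centre. Leave alone.
- spool: Orange spool of purple filament lying flat, 160 mm diameter, 55 mm high, origin under its centre. Leave alone.
- wrench: Steel wrench, 170 mm long, lying on the bench. Leave alone.
- screwdriver: Screwdriver, 190 mm long, lying on the bench. Leave alone.

How it is judged:
By the outcome, as a careful person would: the job done as asked, in the order asked, and still so for the second after the job is handed in, with the robot touching nothing.
It also fails if it takes over 72 s, if anything falls off the work surface, if the arm or the gripper's body presses on something with over 40 N, if the wrist force passes 120 N, or if a joint passes its speed limit or range.

ROBOT

A 6-joint arm with a two-finger parallel gripper is mounted at the origin on the work surface. World frame = base frame: x ahead of the robot, y to its left, z up, the work surface at z = 0. Lengths are in mm, angles in rad, forces in N, time in s.
With the tool pointing down it reaches from about 275 to 850 mm from the base axis. Payload 19 kg.
Tool frame: the origin (TCP) lies at the very end of the fingers, on their centre line; the grasp point (between the pads) lies 19 mm behind it; z points along the fingers, y is the direction in which the jaws open and shut (so a half turn about z gives the same grasp; the last joint's range is limited). The gripper opens to 85 mm and grips with 20 to 120 N. Pads are 22 mm wide; open, the fingers measure 114 mm over their backs; the gripper's body (76 mm by 85 mm) begins 54 mm behind the grasp point. The pads swing forward as they close: fully open they stand 13 mm farther back than shut.
Start: joints at [1.007, 0.15, 1.437, -0, 1.554, -0.134], TCP at [239.596, 522.67, 231.267] pointing down, gripper open.
Joint ranges: [-2.8, 2.8], [-0.68, 2.1], [0.12, 2.68], [-1.39, 4.53], [0.16, 2.79], [-2.81, 2.81]. Speed limits (rad/s): [1.89, 1.89, 2.22, 3.01, 3.01, 3.01].

INTERFACE

Orientations are given as a 3x3 rotation matrix whose columns are the frame's x, y, z axes.
In Python, from workcell import arm gives the robot as it stands.
- The arm moves only by the tool servo_tool, never from a script. Its argument "commands" is a list of rows, each a list of 7 numbers: the shift along the world's x, y, z in mm, then the turn, a rotation vector about the world's x, y, z in degrees, then the finger opening in mm, from 0 to 85.4. A call has 1 to 10 rows; each row shifts and turns the pose as measured when the row begins; what a row does not reach is not made up. A row lasts 1/12 s, in which the tool goes at most 41.7 mm and 7.16 degrees, less where a joint would pass 70% of its speed; a pose out of reach is approached as far as the arm can. A call with a gripper value outside its range is refused whole. The fingers move at their own pace and stop on an object; "squeeze" is the grip in N (left out, the last holds). Time passes only in rows, so rows that do not move let the fingers close. It gives the time, the measured TCP pose, the force and the opening at its end, in the units of the state.
- arm.observe(): the state, without advancing time (a new reading comes with each control period).
- arm.snapshot(name): name is "scene" or "top" or "wrist"; returns the picture (420x560x3 uint8, red, green, blue); there is no depth.
- arm.camera_info(name): a dict with "vfov" (degrees; the focal length in pixels is half the picture's height over the tangent of half this angle, whatever the lens; pixels are square), "cx", "cy" (the principal point, pixels), "eye" and "rotation" of the camera in the world. Camera axes: x right, y up, looking along -z (the intrinsics and any distortion apply to the point x, -y, -z); pixel columns grow to the right and rows downward; lengths in mm; the calibration is good to about 2 mm. The wrist camera is an equidistant fisheye: a pixel r from the principal point sees the ray r / f radians off the axis. A picture is of the moment at which its call begins: read the wrist's pose just before it. camera_info takes no time and is no camera call; for the wrist camera it gives the pose at the moment of the call.
- arm.job_done(): hands the job in, once; it reports no verdict.
The state is a dict: "time": time; "joints": joint angles; "joint_velocities": joint speeds; "effort": joint torques, N m; "ee_pos": TCP position; "orientation": TCP orientation; "force": force on the tool from outside, world axes, zero at the start; "wrist_torque": the same for the moment, N m; "opening": opening from 0.0 (shut) to 1.0 (fully open).
Only numpy, scipy, OpenCV 4.12 (cv2) and the standard library are available. Lean on these libraries where they do the work, as an engineer would, in place of code of your own. Each camera call takes 0.05 s, during which the arm holds its last target. There are 200 camera calls.

## Working session

There is one attempt and no reset: what is moved stays moved. The work goes in short steps, Python scripts to look and compute and a tool call to move; the robot and the scene stay as the last step left them, time stands still between calls to the robot, and variables do not carry over. Pictures are saved under pics/ and viewed, about 8 in all and at most 12, crops included, and the job is handed in when it is done.

Besides the shell and the picture viewer there is one more tool, called after "Request:" as name(argument=value, ...) on one line, values as JSON. servo_tool: Moves the arm, as the interface text tells. Its arguments: {"type":"object","properties":{"commands":{"type":"array"},"squeeze":{"type":"number"}},"required":["commands"]}

```bash
mkdir -p pics; ls
cat > h.py <<'E'
import numpy as np, cv2
from workcell import arm
def snap(n,f):
    ci=arm.camera_info(n); im=arm.snapshot(n); cv2.imwrite('pics/'+f+'.png',cv2.cvtColor(im,cv2.COLOR_RGB2BGR)); return im,ci
def proj(ci,P):
    P=np.atleast_2d(P); R=np.array(ci['rotation']); p=(P-np.array(ci['eye']))@R
    x,y,z=p[:,0],-p[:,1],-p[:,2]; f=210/np.tan(np.radians(ci['vfov']/2))
    if ci.get('fish'):
        r=np.hypot(x,y); th=np.arctan2(r,z); return np.c_[ci['cx']+f*th*x/r,ci['cy']+f*th*y/r]
    return np.c_[ci['cx']+f*x/z,ci['cy']+f*y/z]
E
python3 - <<'E'
from h import *
for n in('scene','top','wrist'):
    im,ci=snap(n,n+'0'); print(n,{k:np.round(v,4).tolist() if not isinstance(v,str) else v for k,v in ci.items()})
a=cv2.imread('pics/scene0.png');b=cv2.imread('pics/top0.png')
cv2.imwrite('pics/both.png',cv2.resize(np.vstack([a,b]),None,fx=.7,fy=.7))
s=arm.observe();print(s['time'],s['ee_pos'],s['force'],s['orientation'])
E
```

```text
pics
scene {'vfov': 55.6669, 'cx': 275.9086, 'cy': 208.0123, 'eye': [1401.7862, -162.0269, 691.0269], 'rotation': [[0.2045, -0.5385, 0.8174], [0.9788, 0.1209, -0.1652], [-0.0099, 0.8339, 0.5518]]}
top {'vfov': 45.626, 'cx': 281.8307, 'cy': 210.5918, 'eye': [166.9387, -9.3587, 1655.892], 'rotation': [[0.0595, 0.9766, -0.2067], [-0.9982, 0.058, -0.0131], [-0.0008, 0.2071, 0.9783]]}
wrist {'vfov': 65.7065, 'cx': 274.1824, 'cy': 211.6758, 'eye': [174.0634, 552.3672, 372.7581], 'rotation': [[0.4163, -0.8721, -0.2571], [0.9092, 0.3993, 0.1179], [-0.0002, -0.2828, 0.9592]]}
0.15 [239.51476008 522.53861071 230.82724465] [-0.31440518  0.34868929  0.09183584] [[-9.09059337e-01  4.16666383e-01 -4.96750844e-04]
 [ 4.16666659e-01  9.09059015e-01 -7.75958838e-04]
 [ 1.28259871e-04 -9.12372142e-04 -9.99999576e-01]]
```

View pics/top0.png

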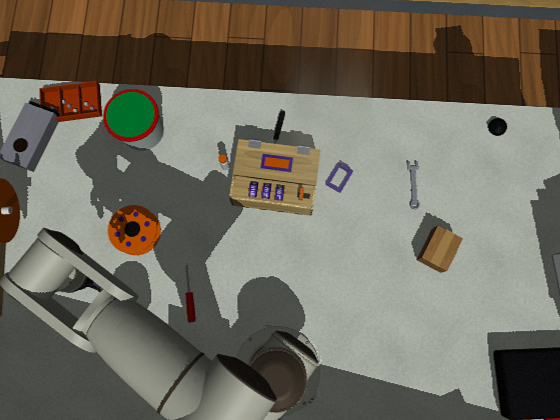

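View pics/scene0.png

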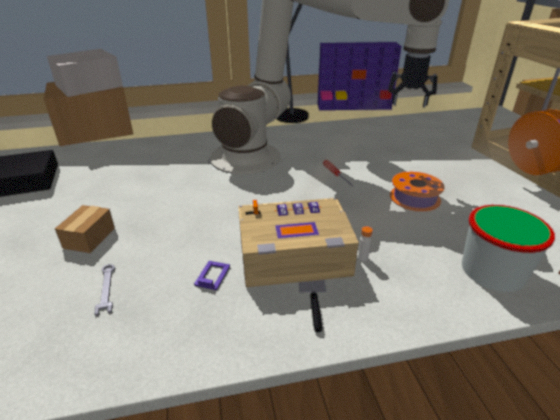

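The top view shows the box around (275,175), with the wheels at about (253..280,190) and the tab at (303,193). The scene view shows it from behind, with the wheels at (282..314,208) and the tab at (256,207). I'll enlarge both views.

Run:
```python
import cv2,numpy as np
a=cv2.imread('pics/top0.png')[125:225,220:330];b=cv2.imread('pics/scene0.png')[190:290,230:370]
a=cv2.resize(a,None,fx=5.5,fy=5.5,interpolation=cv2.INTER_CUBIC);cv2.imwrite('pics/topc.png',a)
b=cv2.resize(b,None,fx=5,fy=5,interpolation=cv2.INTER_CUBIC);cv2.imwrite('pics/scenec.png',b)
```

```text
(no output)
```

View pics/topc.png

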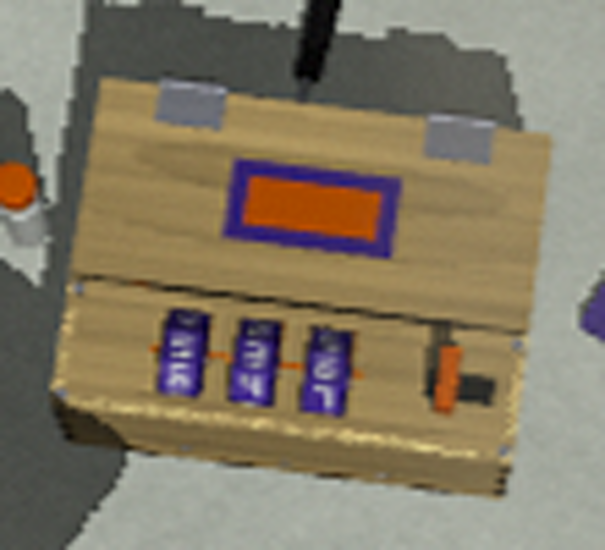

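View pics/scenec.png

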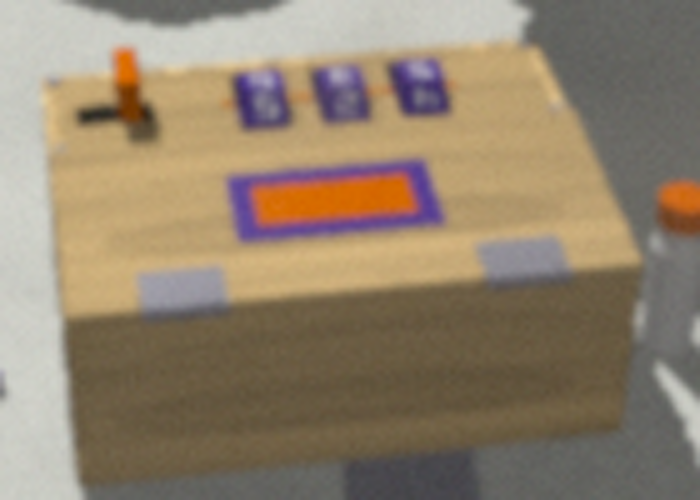

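The crops show box-top corners in topc at (101,78), (551,135), (57,392) and (503,458). In scenec they are at (67,317), (638,262), (48,82) and (537,45). Next is the pose fit.

```bash
cat >> h.py <<'E'
def boxT(p,P):
    x,y,a=p; c,s=np.cos(a),np.sin(a); P=np.atleast_2d(P).astype(float)
    return P@np.array([[c,-s,0],[s,c,0],[0,0,1]]).T+[x,y,0]
E
python3 - <<'E'
from h import *
from scipy.optimize import least_squares
C=np.array([[100,135,110],[100,-135,110],[-100,135,110],[-100,-135,110]])
T=np.array([[101,78],[551,135],[57,392],[503,458]])/5.5+[220,125]-.4
S=np.array([[638,262],[67,317],[537,45],[48,82]])/5+[230,190]-.4
ct,cs=arm.camera_info('top'),arm.camera_info('scene')
f=lambda p:np.r_[(proj(ct,boxT(p,C))-T).ravel(),(proj(cs,boxT(p,C))-S).ravel()]
r=least_squares(f,[450,0,0]);print(r.x,np.round(r.fun.reshape(-1,2),1).tolist())
for k in(0,1):
    q=least_squares(lambda p:f(p).reshape(2,-1)[k],r.x); print(k,q.x,q.cost)
# free height
q=least_squares(lambda p:np.r_[(proj(ct,boxT(p[:3],C+[0,0,p[3]]))-T).ravel(),(proj(cs,boxT(p[:3],C+[0,0,p[3]]))-S).ravel()],[*r.x,0]);print('h',q.x)
print(boxT(r.x,[[-60,62,120],[-60,20,120],[-60,-22,120],[-60,-92,137]]))
E
```

```text
[ 6.16970022e+02  4.26327200e+01 -8.09553012e-02] [[-0.1, -1.0], [0.2, -0.3], [-2.0, 0.9], [1.0, 0.5], [1.1, 1.0], [-0.6, 0.2], [-0.3, -0.7], [-0.9, -0.6]]
0 [ 6.17246938e+02  4.19274532e+01 -8.01558209e-02] 3.4940590875226456
1 [ 6.16389571e+02  4.31644696e+01 -8.17862577e-02] 2.1678431691944557
h [ 6.16760261e+02  4.27086774e+01 -8.09892352e-02 -6.41659666e-01]
[[562.180275   109.28167854 120.        ]
 [558.78386507  67.41923237 120.        ]
 [555.38745513  25.5567862  120.        ]
 [549.72677191 -44.21395743 137.        ]]
```

Box: (617, 42.6), yaw −0.081. I'll move above the wheels with the jaw axis along box y and the fingers closed.

Request:
servo_tool(commands=[[21,-34,1,0,0,2,0],[21,-34,1,0,0,2,0],[21,-34,1,0,0,2,0],[21,-34,1,0,0,2,0],[21,-34,1,0,0,2,0],[21,-34,1,0,0,2,0],[21,-34,1,0,0,2,0],[21,-34,1,0,0,2,0],[21,-34,1,0,0,2,0],[21,-34,1,0,0,2,0]], squeeze=40)

```text
time: 0.98
ee_pos: [449.3, 171.7, 238.4]
orientation: [[-0.999, 0.054, -0.003], [0.054, 0.999, -0.003], [0.003, -0.003, -1.0]]
force: [0.4, 1.4, -0.5]
opening: 0.002
```

Request:
servo_tool(commands=[[25,-26,-3,0,0,-0.4,0],[25,-26,-3,0,0,-0.4,0],[25,-26,-3,0,0,-0.4,0],[12,-13,0,0,0,0,0],[0,0,0,0,0,0,0]])

```text
time: 1.4
ee_pos: [541.8, 68.1, 228.5]
orientation: [[-0.997, 0.08, -0.002], [0.08, 0.997, -0.004], [0.002, -0.004, -1.0]]
force: [-0.1, 0.6, 0.3]
opening: -0.0
```

Run:
```python
from h import *
s=arm.observe();print(s['ee_pos'],s['force'],s['orientation'].round(4).tolist() if hasattr(s['orientation'],'round') else s['orientation'])
im,ci=snap('wrist','w1');ci['fish']=1
print(proj(ci,boxT([617,42.6,-.081],[[-60,62,120],[-60,20,120],[-60,-22,120],[-60,-92,137]])).round(0))
cv2.imwrite('pics/w1b.png',cv2.resize(cv2.cvtColor(im,cv2.COLOR_RGB2BGR),(800,600),interpolation=cv2.INTER_CUBIC))
```

```text
[541.81478902  68.12020034 228.52431693] [-0.11113941  0.63845695  0.2888528 ] [[-0.9968, 0.0795, -0.0024], [0.0795, 0.9968, -0.0042], [0.002, -0.0044, -1.0]]
[[327. 230.]
 [276. 230.]
 [225. 229.]
 [138. 235.]]
```

View pics/w1b.png

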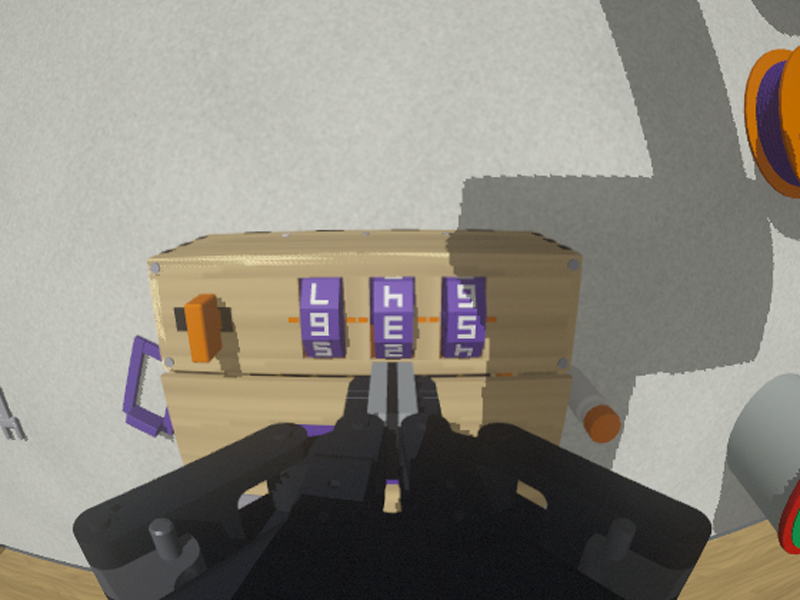

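The wheels now read 5 (left), 3 (middle) and 6 (right), and each one's neighbouring figures agree with that. So left needs −1 (towards −x), middle −3 and right +1. The projected wheel tops match the image to about 1 mm. I'll go to the left wheel and start 9 mm on the +x side.

Request:
servo_tool(commands=[[10,14,-20,0,0,0,0],[10,14,-25,0,0,0,0],[9,12,-25,0,0,0,0],[0,0,-20,0,0,0,0],[0,0,-8,0,0,0,0],[0,0,0,0,0,0,0]])

```text
time: 1.95
ee_pos: [568.1, 114.3, 128.1]
orientation: [[-0.997, 0.078, -0.001], [0.078, 0.997, -0.003], [0.001, -0.003, -1.0]]
force: [0.4, -0.5, 0.9]
opening: 0.001
```

Request:
servo_tool(commands=[[2,-3.5,-1.5,0,0,0,0],[1,-2,-1.5,0,0,0,0],[0,0,-0.5,0,0,0,0],[0,0,-0.5,0,0,0,0],[0,0,-0.5,0,0,0,0],[0,0,0,0,0,0,0]])

```text
time: 2.45
ee_pos: [571.9, 108.4, 128.8]
orientation: [[-0.997, 0.078, 0.005], [0.078, 0.997, -0.003], [-0.005, -0.002, -1.0]]
force: [0.6, -0.1, 0.0]
opening: 0.001
```

Request:
servo_tool(commands=[[0,0,-0.6,0,0,0,0],[0,0,-0.6,0,0,0,0],[0,0,-0.6,0,0,0,0],[0,0,-0.6,0,0,0,0]])

```text
time: 2.78
ee_pos: [572.3, 108.2, 127.3]
orientation: [[-0.997, 0.078, 0.007], [0.078, 0.997, -0.003], [-0.007, -0.002, -1.0]]
force: [0.4, 0.1, -0.1]
opening: -0.003
```

Request:
servo_tool(commands=[[0,0,-0.8,0,-0.1,0,0],[0,0,-0.8,0,-0.1,0,0],[0,0,-0.8,0,-0.1,0,0],[0,0,-0.7,0,-0.1,0,0],[0,0,-0.6,0,0,0,0]])

```text
time: 3.2
ee_pos: [572.2, 108.3, 122.9]
orientation: [[-0.997, 0.078, 0.014], [0.078, 0.997, -0.003], [-0.014, -0.002, -1.0]]
force: [0.2, -0.7, 0.7]
opening: -0.0
```

Request:
servo_tool(commands=[[0,0,-0.4,0,0.25,0,0],[0,0,-0.4,0,0.25,0,0],[0,0,-0.4,0,0.25,0,0],[0,0,-0.4,0,0.25,0,0]])

```text
time: 3.53
ee_pos: [572.7, 108.3, 122.0]
orientation: [[-0.997, 0.078, -0.003], [0.078, 0.997, -0.003], [0.003, -0.003, -1.0]]
force: [0.9, -0.6, 4.4]
opening: 0.001
```

Request:
servo_tool(commands=[[0,0,-0.3,0,0,0,0],[0,0,-0.3,0,0,0,0]])

```text
time: 3.7
ee_pos: [573.3, 108.2, 121.9]
orientation: [[-0.997, 0.078, -0.003], [0.078, 0.997, -0.003], [0.002, -0.003, -1.0]]
force: [0.6, -1.4, 5.6]
opening: 0.002
```

Request:
servo_tool(commands=[[-1.5,0.1,-0.1,0,0,0,0],[-2,0.15,0,0,0,0,0],[-2,0.15,0.1,0,0,0,0]])

```text
time: 3.95
ee_pos: [569.0, 108.6, 122.9]
orientation: [[-0.997, 0.079, 0.0], [0.079, 0.997, -0.003], [-0.001, -0.003, -1.0]]
force: [2.1, -0.4, 3.9]
opening: 0.0
```

Request:
servo_tool(commands=[[-2,0.15,-0.2,0,0,0,0],[-2,0.15,-0.3,0,0,0,0],[-2,0.15,-0.3,0,0,0,0]])

```text
time: 4.2
ee_pos: [564.2, 108.9, 123.6]
orientation: [[-0.997, 0.079, 0.005], [0.079, 0.997, -0.003], [-0.005, -0.002, -1.0]]
force: [1.9, -0.2, 5.3]
opening: -0.0
```

Request:
servo_tool(commands=[[-2,0.15,-0.4,0,0,0,0],[-2,0.15,-0.5,0,0,0,0],[-2,0.15,-0.6,0,0,0,0]])

```text
time: 4.45
ee_pos: [558.9, 109.4, 123.5]
orientation: [[-0.997, 0.079, 0.008], [0.079, 0.997, -0.003], [-0.008, -0.002, -1.0]]
force: [-1.0, -0.6, 8.7]
opening: 0.003
```

Request:
servo_tool(commands=[[-2,0.15,-0.5,0,0.1,0,0],[-2,0.15,-0.6,0,0.1,0,0],[-1,0.1,-0.4,0,0.1,0,0]])

```text
time: 4.7
ee_pos: [553.5, 109.7, 122.7]
orientation: [[-0.997, 0.079, 0.003], [0.079, 0.997, -0.003], [-0.003, -0.002, -1.0]]
force: [-1.2, 0.1, 5.2]
opening: -0.002
```

Request:
servo_tool(commands=[[0,0,2,0,0,0,0],[0,0,5,0,0,0,0],[3,-6,1,0,0,0,0],[5,-10,0,0,0,0,0],[6,-12,0,0,0,0,0],[5,-10,0,0,0,0,0],[2,-4,0,0,0,0,0],[0,0,0,0,0,0,0]])

```text
time: 5.37
ee_pos: [576.6, 62.3, 130.4]
orientation: [[-0.997, 0.079, 0.001], [0.079, 0.997, -0.003], [-0.001, -0.003, -1.0]]
force: [-0.6, 0.4, 0.7]
opening: 0.001
```

Request:
servo_tool(commands=[[-1,2,-1.5,0,0,0,0],[-0.5,1.5,-1.5,0,0,0,0],[0,0.5,-1,0,0,0,0],[0,0,-0.8,0,0,0,0],[0,0,-0.6,0,0,0,0],[0,0,-0.4,0,0,0,0]])

```text
time: 5.87
ee_pos: [574.5, 67.0, 123.4]
orientation: [[-0.997, 0.079, -0.0], [0.079, 0.997, -0.003], [-0.0, -0.003, -1.0]]
force: [0.0, -1.0, -0.9]
opening: -0.001
```

Request:
servo_tool(commands=[[0,0,-0.4,0,0,0,0],[0,0,-0.4,0,0,0,0],[0,0,-0.4,0,0,0,0],[0,0,-0.4,0,0,0,0]])

```text
time: 6.2
ee_pos: [574.5, 67.5, 121.9]
orientation: [[-0.997, 0.079, 0.001], [0.079, 0.997, -0.003], [-0.001, -0.003, -1.0]]
force: [1.2, -1.0, 3.6]
opening: 0.002
```

Request:
servo_tool(commands=[[-1,0.1,-0.3,0,0,0,0],[-2,0.15,0,0,0,0,0],[-2,0.15,0,0,0,0,0],[-2,0.15,-0.2,0,0,0,0],[-2,0.15,-0.3,0,0,0,0]])

```text
time: 6.62
ee_pos: [567.4, 68.0, 123.5]
orientation: [[-0.997, 0.079, 0.007], [0.079, 0.997, -0.003], [-0.007, -0.002, -1.0]]
force: [2.1, -0.3, 6.6]
opening: 0.002
```

Rolling well (z +1.6). Continuing over the corner and onto the second figure.

Request:
servo_tool(commands=[[-2,0.15,-0.4,0,0.1,0,0],[-2,0.15,-0.5,0,0.1,0,0],[-2,0.15,-0.6,0,0.1,0,0],[-2,0.15,-0.6,0,0.1,0,0],[-2,0.15,-0.5,0,0.1,0,0]])

```text
time: 7.03
ee_pos: [557.3, 68.7, 123.1]
orientation: [[-0.997, 0.079, 0.002], [0.079, 0.997, -0.003], [-0.002, -0.003, -1.0]]
force: [0.2, 0.2, 1.8]
opening: -0.004
```

Request:
servo_tool(commands=[[-0.5,0,-0.6,0,0,0,0],[-0.5,0,-0.5,0,0,0,0],[-0.5,0,-0.4,0,0,0,0]])

```text
time: 7.28
ee_pos: [555.3, 68.9, 122.5]
orientation: [[-0.997, 0.079, 0.002], [0.079, 0.997, -0.003], [-0.003, -0.002, -1.0]]
force: [-1.2, -0.2, 6.0]
opening: 0.002
```

Request:
servo_tool(commands=[[-2,0.15,-0.3,0,0,0,0],[-2,0.15,0,0,0,0,0],[-2,0.15,0,0,0,0,0],[-2,0.15,-0.1,0,0,0,0]])

```text
time: 7.62
ee_pos: [547.7, 69.5, 122.9]
orientation: [[-0.997, 0.079, 0.005], [0.079, 0.997, -0.003], [-0.005, -0.002, -1.0]]
force: [1.2, 1.1, 2.8]
opening: -0.004
```

Request:
servo_tool(commands=[[-2,0.15,-0.4,0,0,0,0],[-2,0.15,-0.4,0,0,0,0],[-2,0.15,-0.5,0,0,0,0],[-2,0.15,-0.6,0,0,0,0]])

```text
time: 7.95
ee_pos: [538.6, 70.1, 121.2]
orientation: [[-0.997, 0.079, 0.004], [0.079, 0.997, -0.003], [-0.005, -0.002, -1.0]]
force: [-0.6, 0.9, 3.2]
opening: 0.0
```

Request:
servo_tool(commands=[[0,0,3,0,0,0,0],[0,0,20,0,0,0,0],[1,-2,25,0,0,0,0],[1,-2,25,0,0,0,0],[0,0,15,0,0,0,0],[0,0,0,0,0,0,0],[0,0,0,0,0,0,0]])

```text
time: 8.53
ee_pos: [537.5, 66.1, 210.4]
orientation: [[-0.997, 0.079, -0.003], [0.079, 0.997, -0.002], [0.003, -0.003, -1.0]]
force: [0.4, 0.0, -0.4]
opening: -0.001
```

```bash
cat > look.py <<'E'
import sys
from h import *
im,ci=snap('wrist',sys.argv[1]);ci['fish']=1
s=arm.observe();print(s['ee_pos'].round(1) if hasattr(s['ee_pos'],'round') else s['ee_pos'])
print(proj(ci,boxT([617,42.6,-.081],[[-60,62,122],[-60,20,122],[-60,-22,122],[-60,-92,139]])).round(0).tolist())
b=cv2.cvtColor(im,cv2.COLOR_RGB2BGR)[150:310,100:380]
b=cv2.rotate(b,cv2.ROTATE_180)
cv2.imwrite('pics/'+sys.argv[1]+'c.png',cv2.resize(b,None,fx=2.8,fy=2.8,interpolation=cv2.INTER_CUBIC))
E
python3 look.py w2
```

```text
[537.5  66.1 210.3]
[[333.0, 243.0], [278.0, 244.0], [224.0, 243.0], [132.0, 249.0]]
```

View pics/w2c.png

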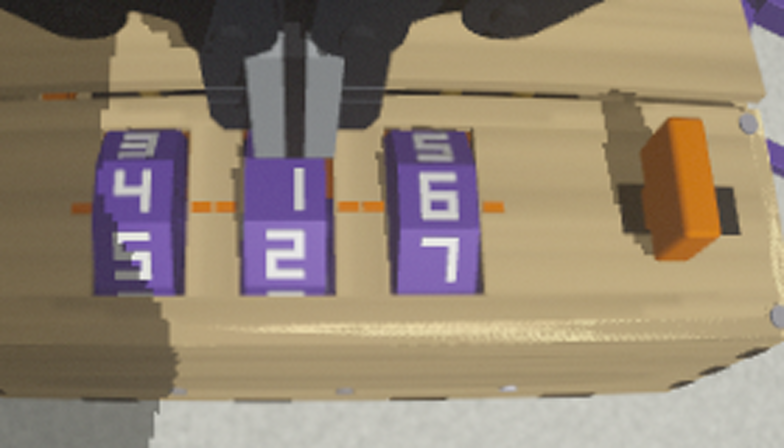

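Left now reads 4, middle 1 and right 6, each centred on its top point. Middle needs one more −x stroke, so I'm going to +10 mm over it.

Request:
servo_tool(commands=[[10,0,-18,0,0,0,0],[10,0,-22,0,0,0,0],[8,0,-18,0,0,0,0],[3,0.5,-10,0,0,0,0],[0,0,-4,0,0,0,0],[0,0,0,0,0,0,0],[0,0,0,0,0,0,0]])

```text
time: 9.17
ee_pos: [566.7, 67.0, 130.5]
orientation: [[-0.997, 0.079, -0.009], [0.079, 0.997, -0.002], [0.009, -0.003, -1.0]]
force: [-0.6, -0.5, -0.2]
opening: -0.0
```

Request:
servo_tool(commands=[[1,0,-2,0,-0.15,0,0],[1,0,-1.5,0,-0.1,0,0],[0.5,0,-1,0,-0.1,0,0],[0,0,-0.8,0,0,0,0],[0,0,-0.5,0,0,0,0],[0,0,-0.4,0,0,0,0]])

```text
time: 9.67
ee_pos: [569.8, 67.1, 127.3]
orientation: [[-0.997, 0.078, 0.002], [0.078, 0.997, -0.002], [-0.002, -0.002, -1.0]]
force: [0.1, -0.3, -0.6]
opening: -0.002
```

Request:
servo_tool(commands=[[0,0,-0.8,0,0,0,0],[0,0,-0.8,0,0,0,0],[0,0,-0.8,0,0,0,0],[0,0,-0.7,0,0,0,0],[0,0,-0.4,0,0,0,0],[0,0,-0.4,0,0,0,0]])

```text
time: 10.17
ee_pos: [569.9, 67.0, 123.4]
orientation: [[-0.997, 0.078, 0.003], [0.078, 0.997, -0.002], [-0.003, -0.002, -1.0]]
force: [0.4, -0.1, -0.4]
opening: -0.003
```

Request:
servo_tool(commands=[[0,0,-0.5,0,0,0,0],[0,0,-0.4,0,0,0,0],[0,0,-0.4,0,0,0,0],[0,0,-0.4,0,0,0,0]])

```text
time: 10.5
ee_pos: [570.4, 67.1, 122.0]
orientation: [[-0.997, 0.078, 0.004], [0.078, 0.997, -0.002], [-0.004, -0.002, -1.0]]
force: [0.6, 0.5, 4.6]
opening: 0.001
```

Request:
servo_tool(commands=[[-1,0.1,-0.3,0,0,0,0],[-2,0.15,0,0,0,0,0],[-2,0.15,0,0,0,0,0],[-2,0.15,-0.2,0,0,0,0],[-2,0.15,-0.3,0,0,0,0],[-2,0.15,-0.4,0,0.1,0,0],[-2,0.15,-0.4,0,0.1,0,0]])

```text
time: 11.08
ee_pos: [559.6, 67.8, 123.7]
orientation: [[-0.997, 0.079, 0.009], [0.079, 0.997, -0.003], [-0.009, -0.002, -1.0]]
force: [-0.5, -0.3, 5.3]
opening: 0.0
```

Request:
servo_tool(commands=[[-2,0.15,-0.5,0,0.1,0,0],[-2,0.15,-0.6,0,0.1,0,0],[-2,0.15,-0.5,0,0.1,0,0],[-1,0.1,-0.4,0,0,0,0]])

```text
time: 11.42
ee_pos: [552.0, 68.4, 122.8]
orientation: [[-0.997, 0.079, 0.005], [0.079, 0.997, -0.003], [-0.005, -0.002, -1.0]]
force: [-0.4, -0.5, 3.4]
opening: -0.001
```

Request:
servo_tool(commands=[[0,0,2,0,0,0,0],[0,0,5,0,0,0,0],[-1,-6,1,0,0,0,0],[-2,-10,0,0,0,0,0],[-2,-12,0,0,0,0,0],[-1,-8,0,0,0,0,0],[0,-2,0,0,0,0,0],[0,0,-1,0,0,0,0]])

```text
time: 12.08
ee_pos: [544.5, 25.6, 129.8]
orientation: [[-0.997, 0.079, 0.003], [0.079, 0.997, -0.003], [-0.003, -0.003, -1.0]]
force: [0.5, 1.2, 0.2]
opening: -0.001
```

Request:
servo_tool(commands=[[0,0,-1.2,0,0,0,0],[0,0,-1.2,0,0,0,0],[0,0,-1,0,0,0,0],[0,0,-0.8,0,0,0,0],[0,0,-0.6,0,0,0,0],[0,0,-0.5,0,0,0,0]])

```text
time: 12.58
ee_pos: [544.4, 25.9, 123.4]
orientation: [[-0.997, 0.079, 0.002], [0.079, 0.997, -0.003], [-0.003, -0.003, -1.0]]
force: [-0.5, 0.4, -0.6]
opening: -0.007
```

Request:
servo_tool(commands=[[0,0,-0.4,0,0,0,0],[0,0,-0.4,0,0,0,0],[0,0,-0.4,0,0,0,0],[0,0,-0.4,0,0,0,0]])

```text
time: 12.92
ee_pos: [544.8, 26.2, 122.3]
orientation: [[-0.997, 0.078, 0.004], [0.078, 0.997, -0.003], [-0.004, -0.003, -1.0]]
force: [-1.7, -0.7, 5.7]
opening: 0.001
```

Request:
servo_tool(commands=[[1,-0.1,-0.3,0,0,0,0],[2,-0.15,0,0,0,0,0],[2,-0.15,0,0,0,0,0],[2,-0.15,-0.2,0,0,0,0],[2,-0.15,-0.3,0,0,0,0]])

```text
time: 13.33
ee_pos: [554.8, 25.4, 123.7]
orientation: [[-0.997, 0.078, 0.007], [0.078, 0.997, -0.004], [-0.007, -0.003, -1.0]]
force: [-0.4, -0.0, 5.7]
opening: 0.003
```

Request:
servo_tool(commands=[[2,-0.15,-0.4,0,0.1,0,0],[2,-0.15,-0.5,0,0.1,0,0],[2,-0.15,-0.5,0,0.1,0,0],[1,-0.1,-0.4,0,0.1,0,0]])

```text
time: 13.67
ee_pos: [563.4, 24.8, 122.6]
orientation: [[-0.997, 0.078, 0.002], [0.078, 0.997, -0.004], [-0.002, -0.004, -1.0]]
force: [1.3, -0.5, 4.7]
opening: 0.001
```

Request:
servo_tool(commands=[[0,0,3,0,0,0,0],[-2,0,20,0,0,0,0],[-8,-5,25,0,0,0,0],[-8,-5,25,0,0,0,0],[-2,0,20,0,0,0,0],[0,0,5,0,0,0,0],[0,0,0,0,0,0,0]])

```text
time: 14.25
ee_pos: [540.1, 14.8, 221.7]
orientation: [[-0.997, 0.078, -0.007], [0.078, 0.997, -0.003], [0.006, -0.003, -1.0]]
force: [-0.2, 0.5, -0.6]
opening: -0.001
```

```bash
python3 look.py w3
```

```text
[540.1  14.9 221.2]
[[391.0, 230.0], [342.0, 231.0], [290.0, 231.0], [197.0, 238.0]]
```

View pics/w3c.png

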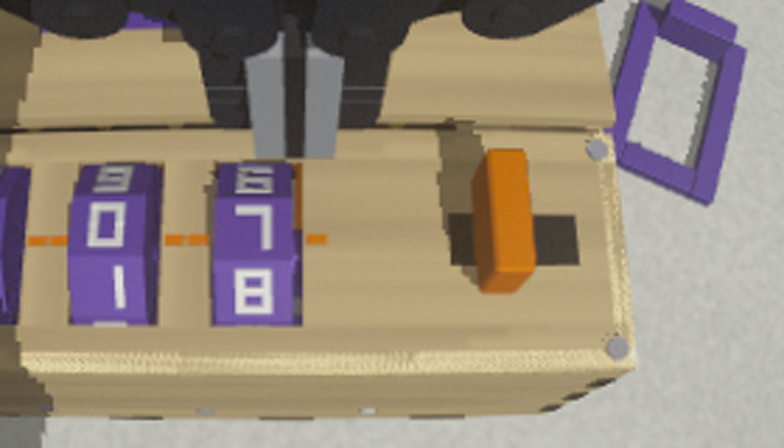

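Middle reads 0 and right reads 7. Left was last seen at 4 and hasn't been touched since. Now I'll descend left of the tab, closed, towards the front half of its face.

Request:
servo_tool(commands=[[1,-8,-15,0,0,0,0],[1,-10,-18,0,0,0,0],[1,-8,-18,0,0,0,0],[1,-3,-15,0,0,0,0],[0,0,-8,0,0,0,0],[0,0,-2,0,0,0,0],[0,0,0,0,0,0,0]])

```text
time: 14.88
ee_pos: [541.9, -13.8, 134.5]
orientation: [[-0.997, 0.077, -0.016], [0.077, 0.997, -0.001], [0.016, -0.002, -1.0]]
force: [1.1, 0.3, -0.4]
opening: 0.004
```

Request:
servo_tool(commands=[[0.5,-1.5,-3,0,-0.3,0.05,0],[0.5,-1,-3,0,-0.3,0.05,0],[0,-0.5,-3,0,-0.2,0,0],[0,0,-2,0,0,0,0],[0,0,-1,0,0,0,0],[0,0,0,0,0,0,0]])

```text
time: 15.38
ee_pos: [543.9, -16.2, 123.3]
orientation: [[-0.997, 0.073, 0.003], [0.073, 0.997, -0.001], [-0.003, -0.001, -1.0]]
force: [-0.1, 0.1, 0.4]
opening: 0.001
```

Request:
servo_tool(commands=[[-0.2,-2.5,-0.5,0,0,0.1,0],[-0.2,-2.5,-0.5,0,0,0.1,0],[-0.2,-2.5,-0.5,0,0,0.1,0],[-0.1,-1.5,0,0,0,0,0],[-0.1,-1.5,0,0,0,0,0]])

```text
time: 15.8
ee_pos: [543.3, -27.1, 122.3]
orientation: [[-0.998, 0.067, 0.004], [0.067, 0.998, -0.001], [-0.004, -0.0, -1.0]]
force: [0.6, 2.6, -0.3]
opening: -0.006
```

Request:
servo_tool(commands=[[-0.1,-1.5,0,0,0,-0.2,0],[-0.1,-1.5,0,0,0,-0.2,0],[-0.1,-1.5,0,0,0,-0.2,0]])

```text
time: 16.05
ee_pos: [543.1, -31.8, 122.3]
orientation: [[-0.997, 0.078, 0.004], [0.078, 0.997, 0.0], [-0.004, 0.0, -1.0]]
force: [1.3, 2.9, -1.7]
opening: -0.003
```

Request:
servo_tool(commands=[[-0.1,-1.5,0,0,0,0,0],[-0.1,-1.5,0,0,0,0,0],[-0.1,-1.5,0,0,0,0,0],[-0.1,-1.2,0,0,0,0,0],[-0.1,-1,0,0,0,0,0]])

```text
time: 16.47
ee_pos: [542.5, -39.1, 122.3]
orientation: [[-0.997, 0.079, 0.004], [0.079, 0.997, 0.001], [-0.004, 0.001, -1.0]]
force: [2.6, 11.9, -3.5]
opening: -0.002
```

Request:
servo_tool(commands=[[-0.1,-1,0,0,0,0,0],[-0.1,-1,0,0,0,0,0]])

```text
time: 16.63
ee_pos: [542.6, -39.2, 122.2]
orientation: [[-0.997, 0.079, 0.004], [0.079, 0.997, 0.005], [-0.004, 0.005, -1.0]]
force: [2.2, 13.6, 1.5]
opening: -0.001
```

It has hit a hard stop. I'll back off to the left, lift, and look.

Request:
servo_tool(commands=[[0,3,0,0,0,0,0],[0.3,4,0,0,0,0,0],[0,2,5,0,0,0,0],[0,0,20,0,0,0,0],[-5,0,25,0,0,0,0],[-8,5,25,0,0,0,0],[-8,5,25,0,0,0,0],[-3,2,10,0,0,0,0],[0,0,0,0,0,0,0],[0,0,0,0,0,0,0]])

```text
time: 17.47
ee_pos: [516.6, -17.7, 237.7]
orientation: [[-0.997, 0.079, 0.003], [0.079, 0.997, 0.002], [-0.003, 0.002, -1.0]]
force: [0.9, 0.8, -0.3]
opening: -0.001
```

Run:
```python
from h import *
a,ci=snap('wrist','w4');ci['fish']=1
b,cs=snap('scene','s4')
p=[617,42.6,-.081]
pts=boxT(p,[[-60,-92,139],[-60,-106,139],[-60,62,122],[-60,20,122]])
print(proj(ci,pts).round(0).tolist(),proj(cs,pts).round(0).tolist())
A=cv2.cvtColor(cv2.rotate(a,cv2.ROTATE_180)[110:290,150:550],cv2.COLOR_RGB2BGR);B=cv2.cvtColor(b[180:300,190:390],cv2.COLOR_RGB2BGR)
A=cv2.resize(A,(700,315));B=cv2.resize(B,(460,276),interpolation=cv2.INTER_CUBIC);o=np.zeros((591,700,3),np.uint8);o[:315]=A;o[315:,:460]=B
cv2.imwrite('pics/f4.png',o)
```

```text
[[244.0, 254.0], [227.0, 254.0], [416.0, 244.0], [373.0, 245.0]] [[255.0, 203.0], [250.0, 203.0], [314.0, 204.0], [298.0, 205.0]]
```

View pics/f4.png

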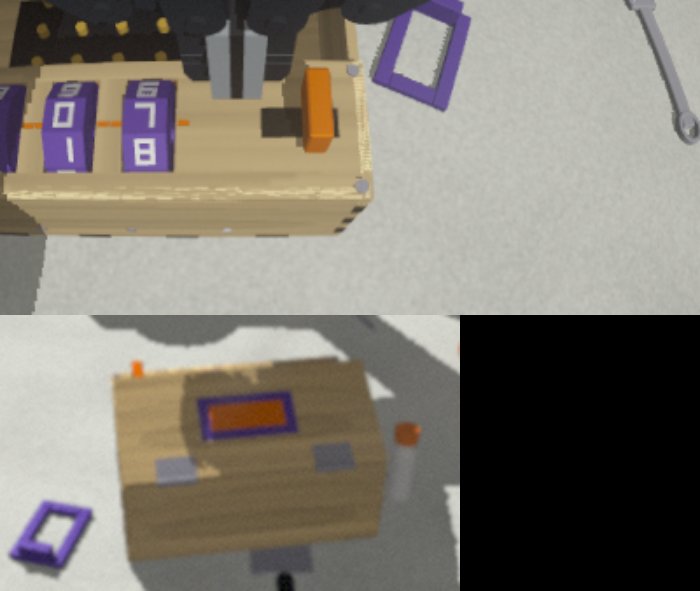

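The lid is up with its interior visible, the tab sits at (318,97) where a 14 mm draw projects, the wheels are unchanged, and the arm is clear. Handing in.

```bash
python3 -c "
from workcell import arm
print(arm.observe()['force']);print(arm.job_done())"
```

```text
[ 0.26825027 -1.08908238 -0.78015582]
the job is handed in; nothing more can be done
None
```

The box is open and the job was handed in at about 17.5 s. The wheels first read 5 3 6. I rolled left back one figure, middle back three and right forward one to reach 4 0 7. I then pushed the bolt tab right with the closed fingertip until it stopped, and backed off clear.

- **Wheels:** The pictures show 4, 0 and 7 on top. I last saw the left wheel's 4 before the final strokes on the other two, because it was cut off or hidden in the later crops. I did not touch it again.
- **Wheel contact:** It began at about 122 mm, 2 mm above nominal. The contact forces I read were 9 N or less, but they are only reported at the end of each call.
- **Bolt:** It stopped at about 14 N, and the tab sits where a 14 mm draw projects in the image.
- **Lid:** It has sprung open in both the wrist and scene views.
- **Rest of the bench:** The bracket, wrench, glue stick and scraper looked undisturbed in the last views. I did not look at the other things again.

No check failed or disagreed.

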